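# Hook a trapped nut plate out of a slotted pump bed

## Robot

A 6-joint arm with a two-finger parallel gripper is mounted at the origin on the work surface. World frame = base frame: x ahead of the robot, y to its left, z up, the work surface at z = 0. Lengths are in mm, angles in rad, forces in N, time in s.
With the tool pointing down it reaches from about 325 to 875 mm from the base axis. Payload 4.4 kg.
Tool frame: the origin (TCP) lies on the centre line of the jaws, within the pads' length; the fingertips stand ahead of it and the grasp point (between the pads) lies 6 mm ahead of it (ctrl.tcp_to_tips is the z of the fingertips in the tool frame, in mm); z points along the fingers, y is the line along which they close (so a half turn about z gives the same grasp; the last joint's range is limited). The gripper opens to 85 mm and grips with 20 to 120 N. Pads are 22 mm wide; open, the fingers measure 114 mm over their backs; the gripper's body (76 mm by 85 mm) begins 54 mm behind the grasp point. The pads swing forward as they close: fully open they stand 13 mm farther back than shut.
Start: joints at [-1.421, 0.207, 1.542, -0, 1.393, -0.15], TCP at [169.802, -549.359, 256.282] pointing down, gripper open.
Joint ranges: [-2.73, 2.73], [-0.86, 2.22], [0.23, 2.46], [-1.11, 4.25], [0.08, 2.63], [-2.82, 2.82]. Speed limits (rad/s): [2.79, 2.79, 3.14, 3.14, 3.14, 3.14].

## Interface

Orientations are given as a 3x3 rotation matrix whose columns are the frame's x, y, z axes.
In Python, from plant import ctrl, sensors, optics gives the robot as it stands. Calls block until the motion is done:
- ctrl.move_ptp(position, orientation): joint-space move of the TCP to a pose.
- ctrl.move_l(position, rot=None, vel=150, threshold=None): straight line of the TCP; rot=None keeps the orientation; vel is the mean speed in mm/s. With threshold (N) it stops when the force on the tool has changed by that much, and returns True; else False.
- ctrl.set_joints(angles): joint-space move.
- ctrl.gripper_to(opening, force=None): finger opening in mm; force is the grip in N (None keeps the last); returns when the fingers have stopped.
- ctrl.hold(seconds).
- ctrl.solve_ik(position, orientation): joint angles nearest the present ones, or None.
- sensors.read_state(): the state.
- optics.grab_frame(name): name is "side" or "top"; returns (picture, depth): 480x640x3 uint8, red, green, blue; 480x640 float32, mm along the optical axis (not along the pixel's ray), 0 where there is no reading.
- optics.camera_params(name): a dict with "mtx" (3x3 intrinsics, pixels), "R" (3x3) and "t" (3): a world point X has camera coordinates R X + t. Camera axes: x right, y down, z forward; pixel columns grow to the right and rows downward; lengths in mm; the calibration is good to about 2 mm. A picture is of the moment at which its call begins. camera_params takes no time and is no camera call.
A pose or a line that the arm cannot do raises ctrl.MotionError and nothing moves.
- ctrl.finish_job(): hands the job in; it is judged then, once.
The state is a dict: "t": time; "q": joint angles; "qvel": joint speeds; "tau": joint torques, N m; "eef_pos": TCP position; "eef_rot": TCP orientation; "force": force on the tool from outside, world axes, zero at the start; "wrist_torque": the same for the moment, N m; "grip_width": finger opening in mm; "grasp_force": force on a finger pad.
Only numpy, scipy, OpenCV 4.12 (cv2) and the standard library are available. Lean on these libraries where they do the work, as an engineer would, in place of code of your own. Each camera call takes 0.05 s, during which the arm holds its last target. There are 200 camera calls.

## Task

A steel nut plate is trapped in the narrow slot of the pump bed on the repair bench: take the hooked pick from its wooden rest, find the hole of the plate's floating insert through the slit with its tip, and gently drag the plate past the spring catch and wholly out of the slot onto the low-rimmed apron. Then put the pick back on its rest the way it stood. Touch the plate only with the pick, never force the pick against the bed or the plate, and leave the other things on the bench where they are.

Things in the scene. Friction and masses are not known exactly. Their poses are not given: they have to be found in the camera images.
- bed: Grey pump bed with a bright steel top, fixed, 150 (x) x 90 (y) x 34 mm high. Origin: bench level under its middle; z up. The slot runs along x at y = 0 with its mouth in the end face at x = -75 mm; inside it is 26 mm wide, floor 14 and ceiling 28 mm above the bench, closed at x = +55 mm. The 6 mm thick top has a slit, 9 mm wide, along y = 0 from the mouth to x = +27.5 mm.
- apron (a point): Middle of the apron's floor in front of the slot mouth (130 mm from the bed's origin towards -x, 14 mm above the bench, level with the slot floor); axes as the bed's. The apron reaches 55 mm either way in x (from the mouth on), 28 mm either way in y; its three open sides have a rim 5 mm high.
- catch_point (a point): Round-nosed spring catch inside the slot, under the top: this point is on the slot line 23 mm inside the mouth, 21 mm above the bench; axes as the bed's. The nose stands 3.5 mm into the slot from its +y wall; it yields sideways, and the plate gets past it with a steady pull of roughly 3 to 10 N along the slot.
- nut_center (a point): Middle of the trapped nut plate, half-way up. Bare steel, 80 (x) x 23 (y) x 11 mm, about 90 g, flat on the slot floor, 1.5 mm play each side; its ends are 40 mm from this point. x points along it into the slot, z up. A window 34 mm long in its top shows a darker floating insert, face 1.5 mm below the top, with a 9 x 9 mm through hole.
- plate_top (a point): Middle of the plate's upper face (25 mm above the bench), same axes. The insert slides stiffly (4 to 5 N) along x between stops, so its hole's centre may stand anywhere up to 11 mm before or behind this point, always on the mid-line; where is not measured: look down the slit or feel for it with the tip. Pulled by its hole, the insert may slip to its stop before the plate follows.
- pick_grip (a point): Hooked pick, about 80 g, standing upright in its rest: the place to grip its upright black handle, 77 mm above the bench. Handle 20 (x) x 18 (y) mm, from 22 mm below to 33 mm above this point. Below it a steel guard 40 (x) x 36 (y) x 5 mm, its underside 27 mm below this point; under that a 6 mm round steel hook: 18 mm forward (x), then straight down (-z).
- pick_tip (a point): Lowest point of the hook's flat-ended, 6 mm round tip: 18 mm ahead (x) of and 57 mm below pick_grip, reaching 24 mm below the level bar of the hook. Same axes.
- rest: Wooden rest, fixed; origin at bench level under the home of pick_grip, x the way the hook points. Base 8 mm high. Two rails along x, 54 mm long, 50 mm high, stand 14 mm apart: the guard lies on them and the hook hangs between. Low fences 5 mm high round the guard leave it 3 mm play each way. Pick home: pick_grip 77 mm above this origin, axes parallel.
- oil: Grey plastic bottle, 54 mm across, 130 mm high, standing; origin under its middle. To be left alone.
- carton: Closed cardboard carton, 100 x 140 x 70 mm high; origin under its middle. To be left alone.
- battery: Black battery pack, 70 x 110 x 57 mm high; origin under its middle. To be left alone.
- wrench: Steel wrench, 160 mm long, lying; origin at its middle. To be left alone.
Not all that is in view belongs to the job. There is more than one size of the rest; the job needs the larger.

How it is judged (in metres and radians):
On the way, in this order (a step that is already met when the one before it is completed fails the run):
1. the pick's tip is down in the insert's hole, at least 5 mm below the plate's upper face (z of pick_tip in the frame of plate_top between -0.02 and -0.005 m and x of pick_tip in the frame of plate_top between -0.015 and 0.015 m and y of pick_tip in the frame of plate_top between -0.005 and 0.005 m), for 0.1 s.
2. the plate lies wholly out of the slot on the apron (x of nut_center in the frame of bed between -0.16 and -0.117 m and y of nut_center in the frame of bed between -0.028 and 0.028 m and z of nut_center in the frame of bed below 0.03 m), for 0.2 s.
At the end, for the whole second after the job is handed in: The plate lies flat and still on the apron, wholly out of the slot (middle 117 to 160 mm from the bed origin, within 28 mm of the slot line); the pick lies still and upright on its rest, hook forward (grip point within 8 mm along and across, 4 mm in height, axis within 0.12 rad) (all of step 2 and x of pick_grip in the frame of rest between -0.008 and 0.008 m and y of pick_grip in the frame of rest between -0.008 and 0.008 m and z of pick_grip in the frame of rest between 0.073 and 0.081 m and angle between the x axis of pick_grip and the x axis of rest, either way round below 0.12 rad and angle between pick_grip's own z axis and vertical below 0.15 rad and angle between nut_center's own z axis and vertical below 0.1 rad and linear speed of each of nut, pick below 0.01 m/s); the robot touches nothing.
It fails at once if the pick is pressed against the bed with more than 25 N (contact force between pick and bed above 25 N).
It fails at once if the pick loads the plate with more than 25 N (contact force between pick and nut above 25 N).
It fails at once if the fingers or arm touch the plate (contact force between any of the arm, the fingers and nut above 0.5 N).
It fails at once if another thing on the bench is moved by more than 20 mm (distance of any of oil, carton, battery, wrench from where it was at the start of the episode above 0.02 m).
It also fails if it takes over 72 s, if anything falls off the work surface, if the arm or the gripper's body presses on something with over 40 N, if the wrist force passes 120 N, or if a joint passes its speed limit or range.

## Working session

There is one attempt and no reset: what is moved stays moved. The work goes in short steps, each a Python script; the robot and the scene stay as the last script left them, time stands still between calls to the robot, and variables do not carry over. Pictures are saved under pics/ and viewed, at most 10 in all, crops included, and the job is handed in when it is done.

```bash
ls; mkdir -p pics; python3 - <<'E'
from plant import ctrl,sensors,optics
import cv2,numpy as np
for n in("side","top"):
    p,d=optics.grab_frame(n); cv2.imwrite(f"pics/{n}0.png",p[:,:,::-1]); np.savez(f"{n}0.npz",p=p,d=d)
    c=optics.camera_params(n); print(n,np.round(c["mtx"],1).tolist(),np.round(c["R"],4).tolist(),np.round(c["t"],1).tolist(), -c["R"].T@c["t"])
print(ctrl.tcp_to_tips,sensors.read_state())
E
```

```text
pics
side [[614.7, 0.0, 315.2], [0.0, 614.7, 240.4], [0.0, 0.0, 1.0]] [[-0.9111, -0.4121, -0.006], [-0.2408, 0.5441, -0.8037], [0.3345, -0.7309, -0.595]] [531.6, 180.2, 1197.0] [127.36460673 995.92966998 860.17654674]
top [[623.4, 0.0, 327.2], [0.0, 623.4, 236.3], [0.0, 0.0, 1.0]] [[-0.0213, -0.9998, -0.0042], [-0.9827, 0.0217, -0.1838], [0.1839, 0.0002, -0.983]] [40.9, 553.7, 1214.0] [ 321.75068218   28.69471289 1295.2787944 ]
25.0 {'t': 0.1, 'q': array([-1.42150131e+00,  2.07411256e-01,  1.54285519e+00,  1.48114079e-06,
        1.39348651e+00, -1.50495170e-01]), 'qvel': array([-0.00097507, -0.00195998, -0.00300431, -0.00081853, -0.00016301,
        0.00149692]), 'tau': array([ 1.91145427e-04, -3.84090400e+01, -2.92547196e+01, -1.91273407e-04,
        4.83758398e-03, -3.13094404e-06]), 'eef_pos': array([ 169.70358987, -548.70814248,  255.17748016]), 'eef_rot': array([[ 9.55398601e-01,  2.95319166e-01, -3.19883091e-04],
       [ 2.95319160e-01, -9.55396268e-01,  2.13648306e-03],
       [ 3.25329284e-04, -2.13566053e-03, -9.99997667e-01]]), 'force': array([ 0.42992569, -0.34234362,  0.37070823]), 'wrist_torque': array([ 0.0272677 , -0.05482038, -0.03113418]), 'grasp_force': 0.0, 'grip_width': 85.24986851119854}
```

View pics/top0.png

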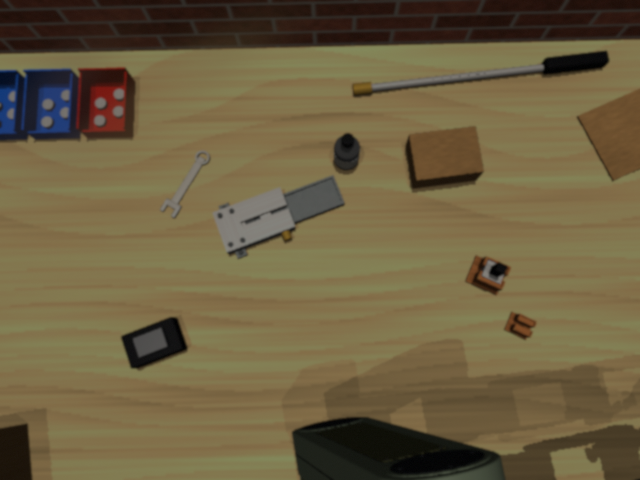

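View pics/side0.png

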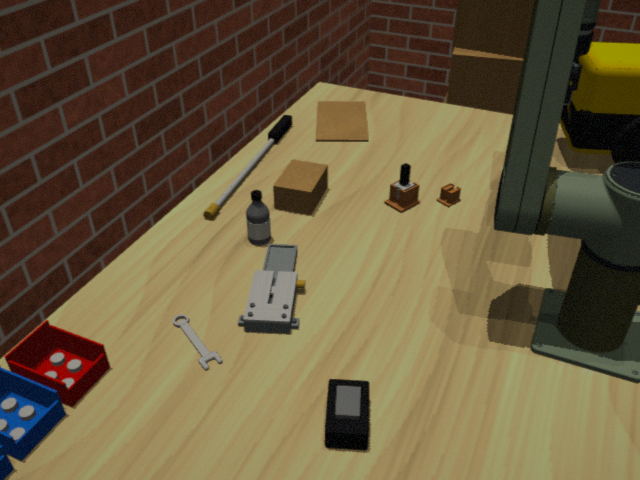

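Top view: bed at about (255,220) with its apron at (315,200), and the rest with the pick at (488,272). The small decoy rest is at (520,325). Side view: bed at (272,300), rest at (403,195). I'll enlarge these four regions.

```bash
python3 - <<'E'
import cv2,numpy as np
t=cv2.imread("pics/top0.png");s=cv2.imread("pics/side0.png")
def c(i,x,y,w,h,W,H): return cv2.resize(i[y:y+h,x:x+w],(W,H),interpolation=cv2.INTER_CUBIC)
a=np.hstack([c(t,205,170,150,94,480,300),c(t,455,240,80,75,320,300)])
b=np.hstack([c(s,225,235,100,100,400,300),c(s,370,155,100,75,400,300)])
o=np.vstack([a,b]); cv2.imwrite("pics/crop1.png",np.clip(o*1.5,0,255).astype(np.uint8))
E
```

```text
(no output)
```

View pics/crop1.png

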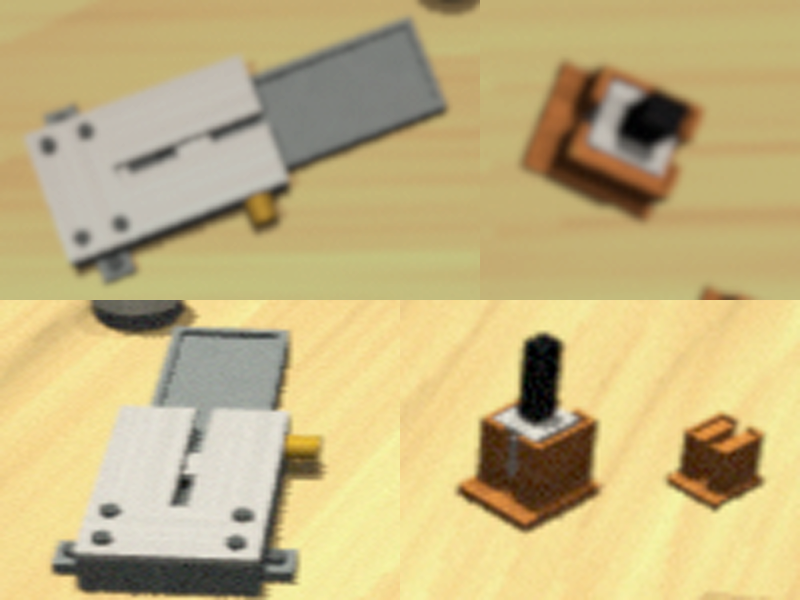

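The crop shows the slit running from the mouth at crop (265,118) to its end at (120,165). The bright plate end is 15–37 mm in from the mouth side, with the dark window behind it. The rest's open end, with the hook visible in it, faces up-left in the top view. Next I measure poses by casting mask outlines onto known planes.

```bash
cat > h.py <<'E'
import cv2,numpy as np
from plant import ctrl,sensors,optics
def cast(n,uv,z):
    c=optics.camera_params(n);uv=np.atleast_2d(np.asarray(uv,float))
    r=np.c_[uv,np.ones(len(uv))]@np.linalg.inv(c["mtx"]).T@c["R"]
    o=-c["R"].T@c["t"]; return o+r*((z-o[2])/r[:,2])[:,None]
def proj(n,X):
    c=optics.camera_params(n);q=(np.atleast_2d(X)@c["R"].T+c["t"])@c["mtx"].T;return q[:,:2]/q[:,2:]
def blob(m,box):
    x,y,w,h=box;k=np.zeros(m.shape,np.uint8);k[y:y+h,x:x+w]=1
    cs,_=cv2.findContours((m&(k>0)).astype(np.uint8),cv2.RETR_EXTERNAL,cv2.CHAIN_APPROX_NONE)
    return max(cs,key=cv2.contourArea)[:,0,:]
def rect(n,ct,z):
    P=cast(n,ct,z)[:,:2].astype(np.float32);(c,s,a)=cv2.minAreaRect(P)
    return np.round(c,1),np.round(s,1),round(a,1)
E
python3 - <<'E'
from h import *
for n,bb,rb in(("top",(205,170,100,94),(460,250,55,50)),("side",(235,260,70,70),(380,155,50,60))):
    f=np.load(n+"0.npz");p=f["p"];d=f["d"];hsv=cv2.cvtColor(p,cv2.COLOR_RGB2HSV)
    H,S,V=[hsv[:,:,i].astype(int) for i in range(3)]
    print(n,"bed med V",np.median(V[bb[1]+30:bb[1]+60,bb[0]+30:bb[0]+60]))
    w=(S<50)&(V>(110 if n=="top" else 100)); b=blob(w,bb); print(" bed",rect(n,b,34), cast(n,cv2.boxPoints(cv2.minAreaRect(b)),34)[:,:2].round(0).tolist())
    ap=blob((S<50)&(V>45)&(V<110),(205,160,150,100) if n=="top" else (235,235,70,70)); print(" apron",rect(n,ap,14))
    g=blob((S<60)&(V>90),rb);print(" guard",rect(n,g,55),len(g))
    k=blob((V<40),rb);print(" handle px",k.min(0),k.max(0),cv2.minAreaRect(k))
    gk=blob(((S<60)&(V>90))|(V<35),rb);print(" guard+handle",rect(n,gk,55))
    br=blob((H<15)&(S>120),rb);print(" rest brown",rect(n,br,50),cv2.minAreaRect(br))
    # depth cloud
    c=optics.camera_params(n);v,u=np.mgrid[:480,:640];ray=np.dstack([u,v,np.ones_like(u)])@np.linalg.inv(c["mtx"]).T
    X=(ray*d[...,None]-c["t"])@c["R"]
    np.save(n+"X.npy",X)
    for nm,bx,lo,hi in(("bed",(205,160,150,110)if n=="top" else(225,235,100,110),30,40),("guard",rb,48,61),("handtop",rb,104,118),("base",rb,5,12)):
        x,y,ww,h=bx;Q=X[y:y+h,x:x+ww].reshape(-1,3);Q=Q[(Q[:,2]>lo)&(Q[:,2]<hi)]
        if len(Q)>8:
            r=cv2.minAreaRect(Q[:,:2].astype(np.float32));print("  cloud",nm,len(Q),np.median(Q[:,2]).round(1),np.round(r[0],1),np.round(r[1],1),round(r[2],1))
E
```

```text
top bed med V 130.0
 bed (array([598.2, 181.4]), array([ 89.4, 149.4]), 19.7) [[615.0, 268.0], [666.0, 126.0], [581.0, 96.0], [531.0, 237.0]]
 apron (array([623.7, 104.5]), array([ 69.1, 217.2]), 21.2)
 guard (array([ 474.7, -303. ]), array([39.9, 35.7]), 62.8) 75
 handle px [490 264] [505 276] ((497.54998779296875, 269.8499755859375), (13.597793579101562, 12.649110794067383), 18.434947967529297)
 guard+handle (array([ 478. , -310.6]), array([24.8, 25.7]), 61.5)
 rest brown (array([ 471. , -291.7]), array([70.7, 61.7]), 64.5) ((487.8304138183594, 273.8853759765625), (35.916961669921875, 30.02233123779297), 23.749494552612305)
  cloud bed 2779 34.2 [620.2 102.2] [113.3 315.4] 22.4
  cloud guard 451 54.6 [ 472.3 -303.1] [54.7 51.6] 63.6
  cloud handtop 105 110.3 [ 473.5 -303.1] [20.6 18.2] 63.5
  cloud base 304 7.6 [ 475.2 -300.9] [114.8 102.5] 88.8
side bed med V 148.0
 bed (array([605.4, 165.4]), array([ 91.4, 188.9]), 19.9) [[616.0, 269.0], [697.0, 81.0], [594.0, 63.0], [526.0, 251.0]]
 apron (array([638.9,  68.6]), array([ 66.2, 147.2]), 21.6)
 guard (array([ 475.2, -298.7]), array([40.9, 36.1]), 64.5) 43
 handle px [400 164] [409 185] ((404.45867919921875, 174.49655151367188), (8.138458251953125, 21.176597595214844), 4.763641834259033)
 guard+handle (array([ 479. , -338.2]), array([ 46.2, 126.3]), 5.8)
 rest brown (array([ 464.7, -248.8]), array([ 76.6, 127.4]), 16.8) ((401.0, 197.5), (27.0, 32.0), 90.0)
  cloud bed 2139 33.9 [618.2 121.9] [113.5 287.3] 24.1
  cloud guard 221 53.6 [ 474.7 -299.4] [57.9 57.5] 66.2
  cloud handtop 45 109.0 [ 473.6 -298.4] [23.5 20.7] 55.4
  cloud base 176 7.7 [ 507.8 -384.4] [ 99.9 288.4] 21.6
```

```bash
cat >> h.py <<'E'
BED=np.array([598.2,181.4]);BY=np.radians(109.7);bx=np.array([np.cos(BY),np.sin(BY)]);by=np.array([-bx[1],bx[0]])
G=np.array([474.2,-303.0]);RY=np.radians(63.3)
def rot(yaw,flip=False):
    y=np.array([np.cos(yaw),np.sin(yaw),0])*(-1 if flip else 1);z=np.array([0,0,-1.]);return np.c_[np.cross(y,z),y,z]
E
python3 - <<'E'
from h import *
X=np.load("topX.npy");Q=X[130:175,330:365].reshape(-1,3);Q=Q[Q[:,2]>20]
print("oil",Q[:,2].max(),cv2.minEnclosingCircle(Q[:,:2].astype(np.float32)),np.median(Q[Q[:,2]>120],0))
X=np.load("sideX.npy");Q=X[190:240,246:272].reshape(-1,3);Q=Q[(Q[:,2]>20)&(Q[:,2]<140)&(Q[:,0]<760)&(Q[:,0]>600)];print("oil side",cv2.minEnclosingCircle(Q[:,:2].astype(np.float32)))
for fl in(0,1):
    print("grasp",fl,ctrl.solve_ik([*G,87],rot(RY,fl)))
    for s in(0,np.pi):
        for bxp in(5,-140):
            g=BED+bx*bxp-bx*18*np.cos(s)
            q=ctrl.solve_ik([*g,84],rot(BY+s,fl)); print(fl,s,bxp,g.round(0),None if q is None else np.round(q,2))
E
```

```text
oil 1295.2787943954268 ((537.2275390625, -0.6829051971435547), 217.47042846679688) [730.83400557 -14.34541302 129.81352167]
oil side ((731.8106689453125, -7.914220809936523), 28.02072525024414)
grasp 0 [-7.22367723e-01  3.76932801e-01  1.70833105e+00 -4.44089210e-16
  1.05632880e+00 -1.82716114e+00]
0 0 5 [603. 169.] [ 0.14  0.49  1.54 -0.    1.11 -1.78]
0 0 -140 [651.  33.] [-0.08  0.54  1.47 -0.    1.13 -2.  ]
0 3.141592653589793 5 [590. 203.] [ 0.19  0.49  1.55 -0.    1.1   1.42]
0 3.141592653589793 -140 [639.  67.] [-0.03  0.52  1.5  -0.    1.12  1.2 ]
grasp 1 [-7.22367723e-01  3.76932801e-01  1.70833105e+00 -4.44089210e-16
  1.05632880e+00  1.31443151e+00]
1 0 5 [603. 169.] [ 0.14  0.49  1.54 -0.    1.11  1.36]
1 0 -140 [651.  33.] [-0.08  0.54  1.47 -0.    1.13  1.14]
1 3.141592653589793 5 [590. 203.] [ 0.19  0.49  1.55 -0.    1.1  -1.72]
1 3.141592653589793 -140 [639.  67.] [-0.03  0.52  1.5  -0.    1.12 -1.95]
```

```bash
python3 - <<'E'
from h import *
G=np.array([474.2,-301.0]);R=rot(RY,1)
ctrl.move_ptp([*G,190],R)
ctrl.move_l([*G,88],vel=90)
s=sensors.read_state();print(s["t"],s["eef_pos"],s["force"])
ctrl.gripper_to(15,force=20);s=sensors.read_state();print(s["grip_width"],s["grasp_force"],s["eef_pos"],s["force"],s["wrist_torque"])
ctrl.gripper_to(10,force=90);s=sensors.read_state();print(s["grip_width"],s["grasp_force"],s["eef_pos"],s["force"],s["wrist_torque"])
print(ctrl.move_l([*G,98],vel=30));s=sensors.read_state();print(s["eef_pos"],s["force"])
ctrl.move_l([*G,200],vel=120)
s=sensors.read_state();print(s["t"],s["eef_pos"],s["force"],s["grip_width"])
# carry above bed: hook +x of bed, tip at bed x=-110 (over the apron)
g=BED+bx*(-60-18)
ctrl.move_ptp([*g,140],rot(BY,1)); s=sensors.read_state();print(s["t"],s["eef_pos"],s["force"])
im=[]
for n in("top","side"):
    p,d=optics.grab_frame(n);np.savez(n+"1.npz",p=p,d=d)
    u,v=proj(n,[*(BED-bx*50),60])[0].astype(int);im.append(cv2.resize(p[v-60:v+60,u-50:u+50,::-1],(400,480),interpolation=cv2.INTER_CUBIC));print(n,u-50,v-60)
cv2.imwrite("pics/carry.png",np.clip(np.hstack(im)*1.5,0,255).astype(np.uint8))
E
```

```text
2.8583 [ 474.74627627 -301.47611959   88.80106222] [-0.12478977 -1.52138656  0.819031  ]
19.452119529731377 24.597491025924683 [ 474.30948402 -301.08327975   88.18057949] [ 0.62535069 -0.43192169  1.19893763] [ 0.02112062  0.00130641 -0.02211995]
19.05276494882209 87.81877398490906 [ 474.4892859  -301.235482     88.31452402] [ 0.83045611 -0.26216235  1.32736402] [-0.03786974 -0.05753516  0.02886116]
False
[ 474.23152498 -301.0010095    98.15052486] [-0.99021852 -0.06936103 -0.64636782]
5.1667 [ 473.63526265 -300.51615604  198.99053366] [-0.2771701   0.16668222 -1.68942971] 18.83071917819247
6.7833 [624.7665203  106.71229028 140.16424422] [ 0.24565848 -0.34668051 -0.68029117]
top 224 147
side 224 208
```

View pics/carry.png

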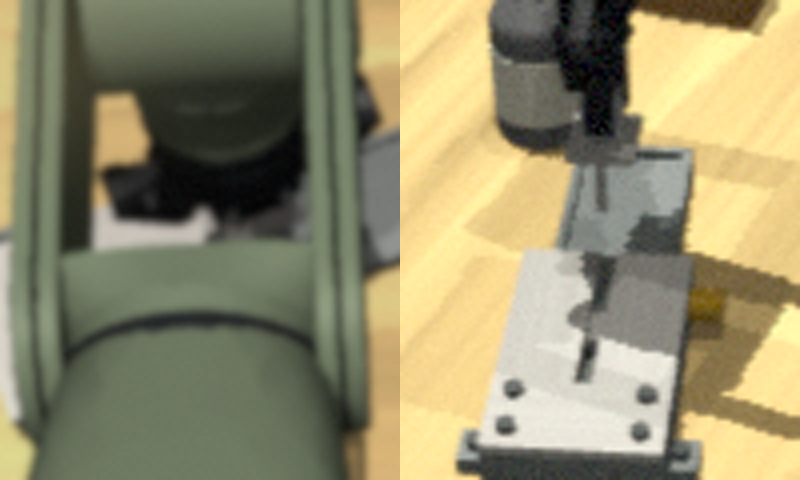

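The pick is held upright, with the hook tip near side pixel (275,260), above the apron. The side camera looks nearly along the slot, so I'll measure both the tip and the slot lateral offset in that view.

```bash
python3 - <<'E'
from h import *
def bf(P): d=P[:,:2]-BED; return np.c_[d@bx,d@by,P[:,2]]
def cloud(n,d):
    c=optics.camera_params(n);v,u=np.mgrid[:480,:640];ray=np.dstack([u,v,np.ones_like(u)])@np.linalg.inv(c["mtx"]).T
    return (ray*d[...,None]-c["t"])@c["R"]
for n in("top","side"):
    p=np.load(n+"0.npz")["p"];V=p.max(2).astype(int);S=V-p.min(2)
    v,u=np.mgrid[:480,:640];P=bf(cast(n,np.c_[u.ravel(),v.ravel()],34))
    m=((S<40)&(V>105)).ravel()
    mid=[];w=[]
    sel=m&(abs(P[:,0])<65)&(abs(P[:,1])<50)
    for x in range(-60,61,6):
        q=P[sel&(abs(P[:,0]-x)<3)][:,1];mid.append((np.percentile(q,1)+np.percentile(q,99))/2);w.append(np.ptp(q))
    print(n,"bed lateral mid",np.round(mid,1).tolist(),np.median(w)); 
    selx=m&(abs(P[:,1])<40)&(abs(P[:,0])<95)&(V.ravel()>115)
    ex=[(P[selx&(abs(P[:,1]-y)<3)][:,0].min(),P[selx&(abs(P[:,1]-y)<3)][:,0].max()) for y in(-36,-30,-25,25,30,36)];print("  x ends",np.round(ex,1).tolist())
    # slit brightness: dark centroid per x, using 34 plane
    near=(abs(P[:,1])<12)
    out=[]
    for x in range(-72,34,4):
        k=near&(abs(P[:,0]-x)<2);q=P[k][:,1];b=V.ravel()[k];wt=np.clip(110-b,0,None);out.append((x,round(float((q*wt).sum()/max(wt.sum(),1)),1),int(np.percentile(b,10)),int(b[abs(q)<3].mean())))
    print("  slit x,lat,min,ctr",out)
f=np.load("side1.npz");Q=bf(cloud("side",f["d"])[200:300,250:300].reshape(-1,3))
s=sensors.read_state();T=s["eef_pos"]
print("expected tip",bf(np.array([[*(T[:2]+18*bx),T[2]-68.3]])))
for lo,hi in((62,70),(70,76),(76,82),(82,88),(88,93),(93,100),(101,108)):
    q=Q[(Q[:,2]>lo)&(Q[:,2]<hi)&(abs(Q[:,1])<30)&(Q[:,0]>-110)&(Q[:,0]<-30)];
    if len(q):print(lo,hi,len(q),np.median(q,0).round(1),q.min(0).round(1),q.max(0).round(1))
E
```

```text
top bed lateral mid [-1.0, -0.8, -0.3, -0.9, -1.1, -0.9, -0.5, -0.7, -0.5, -0.4, -0.6, -0.5, -0.3, -0.2, -0.8, 0.1, -0.6, 0.2, 0.8, 0.9, -1.5] 89.85640311017342
  x ends [[-75.7, 76.5], [-92.5, 76.0], [-73.9, 75.4], [-73.7, 76.4], [-72.9, 76.5], [-73.4, 76.0]]
  slit x,lat,min,ctr [(-72, -0.6, 64, 64), (-68, -0.5, 61, 60), (-64, -0.3, 57, 64), (-60, -0.2, 58, 60), (-56, -0.4, 56, 59), (-52, -0.6, 58, 61), (-48, -0.3, 59, 63), (-44, -0.2, 53, 58), (-40, -0.4, 61, 68), (-36, -1.4, 94, 103), (-32, -2.5, 109, 112), (-28, -2.9, 104, 113), (-24, -2.9, 99, 117), (-20, -3.1, 105, 113), (-16, -1.1, 97, 102), (-12, -0.4, 71, 67), (-8, 0.1, 56, 55), (-4, 0.2, 48, 54), (0, 0.4, 54, 57), (4, 0.4, 56, 60), (8, 0.3, 59, 59), (12, 0.2, 55, 59), (16, 0.2, 63, 64), (20, -0.7, 93, 93), (24, -2.5, 98, 108), (28, -0.3, 117, 119), (32, 0.0, 130, 129)]
side bed lateral mid [-1.2, -0.7, -1.5, -0.7, -1.1, -1.1, -0.9, -0.7, -1.0, -1.1, -0.6, -0.4, -0.9, -0.7, -0.2, -1.1, -0.6, -0.4, -0.8, -0.6, -0.1] 89.45843864539393
  x ends [[-72.9, 76.7], [-90.1, 76.4], [-73.8, 76.1], [-74.1, 75.1], [-74.4, 74.7], [-74.8,
[... 377 characters left out ...]
 137), (-8, -4.3, 122, 139), (-4, -3.8, 134, 142), (0, -1.6, 61, 75), (4, -1.2, 37, 35), (8, -0.9, 36, 36), (12, -1.1, 48, 60), (16, -1.5, 65, 61), (20, -1.6, 77, 68), (24, -1.5, 61, 75), (28, -2.0, 102, 107), (32, 0.0, 147, 146)]
expected tip [[-61.49476266   0.17026025  72.02635667]]
70 76 2 [-60.   -2.4  73.1] [-61.2  -3.2  72.2] [-58.8  -1.6  73.9]
76 82 9 [-59.   -0.6  77.3] [-61.5  -3.2  76.1] [-56.4   1.3  81.8]
82 88 6 [-60.2  -0.6  84.1] [-61.6  -3.1  82.5] [-57.3   1.4  86.5]
88 93 7 [-58.2  -0.   90.4] [-62.3  -2.5  89.5] [-55.8   1.7  92. ]
93 100 10 [-59.2  -0.4  98.4] [-63.6  -2.5  93. ] [-57.2   2.1  99.9]
101 108 127 [-68.4   3.2 106.3] [-97.2 -18.9 101.1] [-55.1  17.6 108. ]
```

The tip is within about 0.5 mm of the slot mid-line in the same view. The hole shows as the darkest stretch: side-view slit x≈6, or about −6 at insert depth, and the top view agrees at about −5. I'll go down there with a force guard.

```bash
cat >> h.py <<'E'
BY=np.radians(110.0);bx=np.array([np.cos(BY),np.sin(BY)]);by=np.array([-bx[1],bx[0]])
BED=BED+0.4*bx+0.2*by
RB=rot(BY,1); DZ=68.3
def at(x,y,ztip): return [*(BED+bx*(x-18)+by*y),ztip+DZ]
def tip():
    s=sensors.read_state();d=s["eef_pos"][:2]-BED
    return np.round([d@bx+18,d@by,s["eef_pos"][2]-DZ,s["force"]@[*bx,0],s["force"]@[*by,0],s["force"][2],s["t"]],2)
E
python3 - <<'E'
from h import *
ctrl.move_l(at(-5.5,0,60),RB,vel=80)
ctrl.move_l(at(-5.5,0,38),vel=50);ctrl.hold(.2);print(tip())
r=ctrl.move_l(at(-5.5,0,17),vel=12,threshold=3.5);print(r,tip())
ctrl.hold(.2);print(tip())
E
```

```text
[-5.56 -0.38 38.47  0.33 -0.08 -1.69  8.52]
False [-5.49 -0.07 17.11  0.14  0.25 -0.9  10.42]
[-5.53 -0.03 17.07  0.65  0.13 -1.64 10.62]
```

```bash
python3 - <<'E'
from h import *
for x in(-9,-12,-20,-30,-40,-50,-60):
    r=ctrl.move_l(at(x,0,17),vel=20,threshold=16);print(x,r,tip())
    if r:break
E
```

```text
-9 False [-9.26 -0.04 17.02 -0.4  -0.31 -0.72 10.95]
-12 False [-12.26   0.    17.    -0.49   0.24  -1.88  11.25]
-20 False [-19.49  -0.05  16.95   4.37  -1.45  -1.56  11.8 ]
-30 False [-28.6   -0.07  16.9    6.95  -1.52  -1.3   12.45]
-40 False [-39.42  -0.67  17.05   5.49  -2.26  -1.8   13.1 ]
-50 False [-49.5   -0.67  17.07   4.46  -2.04  -2.4   13.75]
-60 False [-59.43  -0.68  17.07   5.28  -2.12  -1.13  14.4 ]
```

```bash
python3 - <<'E'
from h import *
p,d=optics.grab_frame("side");np.savez("side2.npz",p=p,d=d)
cv2.imwrite("pics/drag.png",np.clip(cv2.resize(p[225:335,225:325,::-1],(600,600),interpolation=cv2.INTER_CUBIC)*1.5,0,255).astype(np.uint8));print(tip())
E
```

```text
[-59.42  -0.68  17.05   4.97  -2.97  -1.02  14.45]
```

View pics/drag.png

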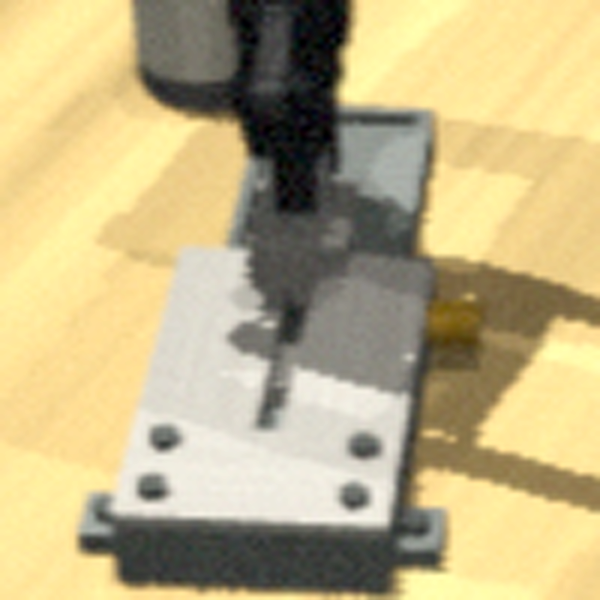

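The plate's bright end has left the rear of the slit, around (270,400), so it is following the pick. I'll continue onto the apron.

```bash
python3 - <<'E'
from h import *
for x in(-80,-95,-110,-125,-135,-143):
    r=ctrl.move_l(at(x,0,17),vel=30,threshold=12);print(x,r,tip())
    if r:break
p,d=optics.grab_frame("side");np.savez("side3.npz",p=p,d=d)
cv2.imwrite("pics/drag2.png",np.clip(cv2.resize(p[225:335,225:325,::-1],(600,600),interpolation=cv2.INTER_CUBIC)*1.5,0,255).astype(np.uint8))
E
```

```text
-80 False [-79.36  -0.5   17.     5.59  -2.23  -0.79  15.27]
-95 False [-9.379e+01  4.000e-02  1.689e+01  5.630e+00 -1.910e+00 -1.400e-01
  1.592e+01]
-110 False [-1.1101e+02  1.0000e-01  1.7100e+01 -6.9000e-01 -4.8000e-01 -1.0200e+00
  1.6570e+01]
-125 False [-1.2533e+02  1.0000e-02  1.7010e+01  1.2000e-01  5.2000e-01 -3.0000e-02
  1.7220e+01]
-135 False [-1.3537e+02 -0.0000e+00  1.6980e+01  1.0000e-02 -3.9000e-01 -4.0000e-01
  1.7700e+01]
-143 False [-1.4337e+02 -1.0000e-02  1.7010e+01 -1.6000e-01  8.0000e-01  8.0000e-02
  1.8120e+01]
```

View pics/drag2.png

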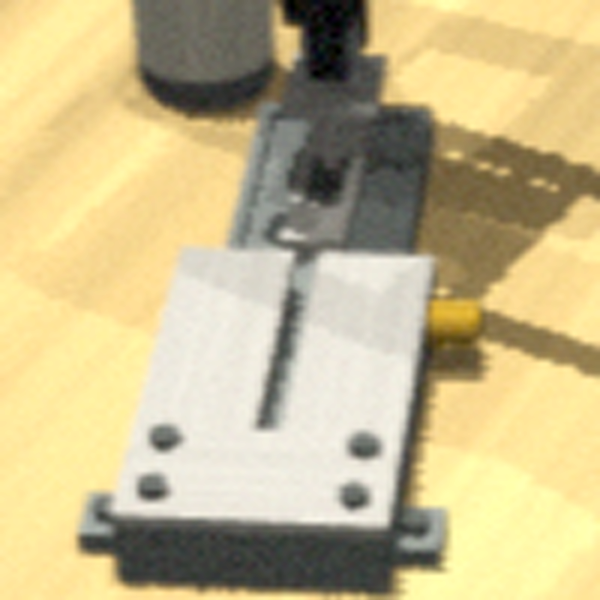

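The plate lies on the apron with its near end clear of the mouth, at about (300,235). I'll ease off, lift out slowly and check.

```bash
python3 - <<'E'
from h import *
ctrl.move_l(at(-142,0,17),vel=15);ctrl.hold(.3)
r=ctrl.move_l(at(-142,0,32),vel=25,threshold=4);print(r,tip())
ctrl.move_l(at(-142,0,135),vel=120)
# carry back above the rest
ctrl.move_ptp([474.2,-301,190],rot(RY,1));s=sensors.read_state();print(s["t"],s["eef_pos"],s["grip_width"])
im=[]
for n,(u,v,w,h) in(("top",(255,165,100,75)),("side",(235,230,80,60)),("top",(440,225,100,75)),("side",(350,120,100,75))):
    p,d=optics.grab_frame(n);np.savez(n+"4.npz",p=p,d=d);im.append(cv2.resize(p[v:v+h,u:u+w,::-1],(400,300),interpolation=cv2.INTER_CUBIC))
cv2.imwrite("pics/back.png",np.clip(np.vstack([np.hstack(im[:2]),np.hstack(im[2:])])*1.5,0,255).astype(np.uint8))
E
```

```text
False [-1.4198e+02  6.0000e-02  3.2020e+01  6.2000e-01  6.0000e-01 -7.0000e-01
  1.9470e+01]
21.8833 [ 474.89277144 -300.28180502  190.03356025] 19.23235585170681
```

View pics/back.png

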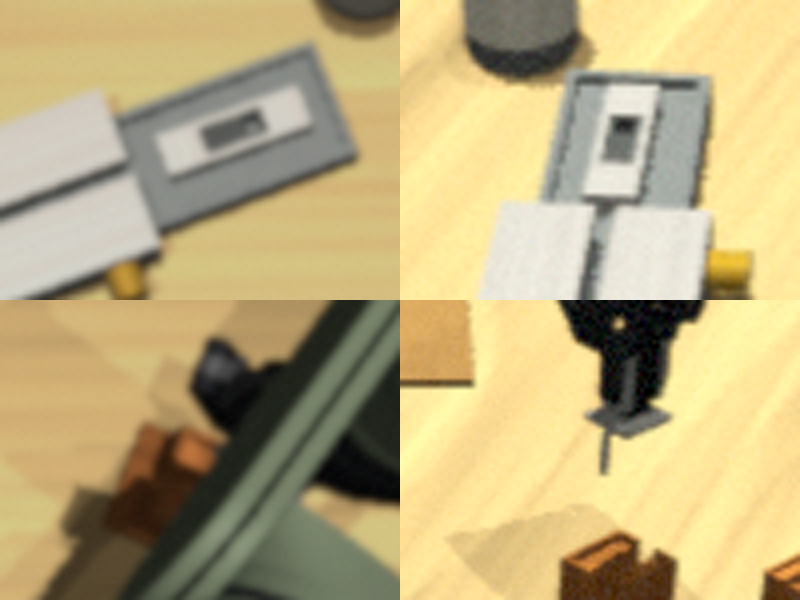

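The plate lies flat on the apron, well clear of the mouth. The pick is upright over the rest with the hook forward, so I'll lower it along the line I lifted it.

```bash
python3 - <<'E'
from h import *
G=[474.2,-301.0]
print(ctrl.move_l([*G,112],rot(RY,1),vel=70))
ctrl.hold(.2)
r=ctrl.move_l([*G,87],vel=15,threshold=6);s=sensors.read_state();print(r,s["t"],s["eef_pos"],s["force"])
if abs(s["eef_pos"][2]-88)<2:
    ctrl.gripper_to(40,force=20);ctrl.hold(.2);z=s["eef_pos"][2]
    ctrl.move_l([*G,z+20],vel=40);ctrl.move_l([*G,190],vel=120)
    ctrl.move_ptp([330,-420,280],rot(RY,1))
    im=[]
    for n,(u,v,w,h) in(("top",(455,240,80,75)),("side",(370,155,100,75))):
        p,d=optics.grab_frame(n);im.append(cv2.resize(p[v:v+h,u:u+w,::-1],(400,300),interpolation=cv2.INTER_CUBIC))
        S=p.max(2).astype(int)-p.min(2);V=p.max(2)
        try:print(n,rect(n,blob((S<40)&(V>90),(460,250,55,50) if n=="top" else(380,155,50,60)),55))
        except Exception as e:print(e)
    cv2.imwrite("pics/rest.png",np.clip(np.hstack(im)*1.5,0,255).astype(np.uint8))
E
```

```text
False
True 25.0167 [ 474.16394199 -300.94850714   88.28700322] [0.30955306 0.19030862 4.98049697]
top (array([ 474.9, -303. ]), array([42. , 37.7]), 63.4)
side (array([ 474.2, -299.2]), array([42.2, 41.4]), 66.4)
```

View pics/rest.png

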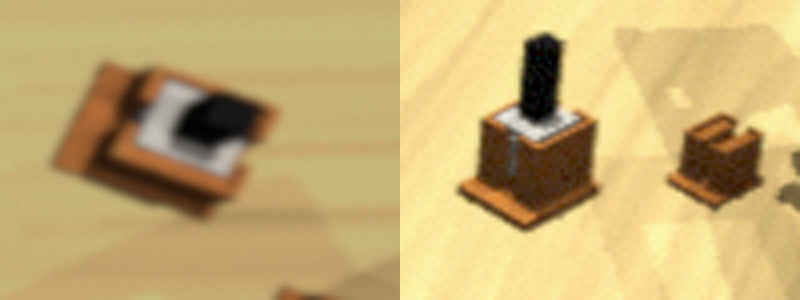

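The pick sits in its rest as at the start: guard centre (474.9,−303.0) against (474.7,−303.0) before, contact height 88.3 as at the grasp. I'm handing it in.

```bash
python3 -c "
from plant import ctrl
ctrl.hold(.3);print(ctrl.finish_job())"
```

```text
the job is handed in; nothing more can be done
None
```

I dragged the plate out of the slot and it lies flat on the apron; the pick is back upright on its rest, and I handed the job in at about 27 s, but the hand-in call returned no verdict.

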